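Close the pressure vessel with its ratchet clamp

TASK

The clamp screw over the pressure vessel's lid is slack and its ratchet is set to loosen. Flip the ratchet's red direction lever over to tighten (clockwise), then work the blue handle back and forth until the screw bears firmly on the lid: stop once the pull on the handle has clearly stiffened, by some 4 N over what it takes while the screw runs free, and do not heave on it, or the seal is crushed. Let go with the lever left on tighten, and leave the other things on the bench alone.

Things in the scene. Friction and masses are not known exactly. Their poses are not given: they have to be found in the camera images.
- vessel: Steel pressure vessel bolted to the bench (grey base 140 x 200 mm, 110 mm round body, crosshead on two pillars). Origin: centre of the base's underside, z up; its z axis is the ratchet's axis, its +y axis the way the handle points at handle = 0. On the lid stand a gauge (-x side) and a valve (+x side), up to 260 mm high, within 70 mm of the axis.
- ratchet_axis (a point): Point on the ratchet's upright axis, at the height of the handle's middle, 198 mm above the bench. The screw goes down 1.27 mm per rad. At the start its brass foot is 1.2 to 2.8 rad of tightening away from the lid; from where it meets the lid the torque rises by 0.2 N m per 0.1 rad. The screw holds by its own friction when let go.
- handle (a joint): Angle of the ratchet handle, rad, clockwise from above counts up; swings -0.65 to 0.65, stays where left (drag 0.25 N m). With the lever on tighten a swing up turns the screw, a swing down clicks back over the 20 teeth (up to 0.31 rad of each swing is lost before it catches).
- handle_grip (a point): Middle of the blue round grip (27 mm thick, level, from 100 to 180 mm off the axis): 140 mm off the axis, 198 mm above the bench. y axis outward along the handle, z up. Pull here, square to the handle, without twisting it: 6 to 9 N running free, less once you stand still. Judge the rise, felt the same way: right at 2.5 to 5.5 N more (aim at 4), seal crushed at 8 N more.
- direction (a joint): Angle of the red-knobbed direction lever about its pivot on the handle, rad: -0.28 loosen, +0.28 tighten (clockwise from above). A spring snaps it to either side of the middle (about 2 N at the knob). On the tighten side it may rest at only 0.08 until the handle swings and the pawl drops between two teeth.
- lever_knob (a point): Middle of the red upright knob on the direction lever: 12 mm thick, 30 mm tall, from 208 to 238 mm above the bench, clear above the handle's shank (top at 202 mm). The lever's pivot is 36 mm from the ratchet's axis along the handle, the knob 48 mm further out: 13 mm to either side of the handle's middle line. y axis from pivot to knob, z up.
- lid: Steel lid on its seal, with gauge and valve. Origin: the vessel's origin, less what the screw has pressed the lid down: 0.13 mm per 0.1 rad after contact (about 0.36 mm for 4 N more pull at the grip), too little to be measured from outside; right between 0.18 and 0.52 mm
- spanner: spare steel spanner lying on the bench, 170 mm; leave alone
- seal_ring: spare white seal ring, 88 mm across, lying on the bench; leave alone
- liner: white cup, 72 mm across, 80 mm tall, on the bench; leave alone
- beaker: glass beaker, 70 mm across, 95 mm tall; leave alone
- amber_bottle: brown glass bottle with blue cap, 68 mm across, 145 mm tall; leave alone
- white_bottle: white bottle with red cap, 72 mm across, 150 mm tall; leave alone
- pen: blue pen lying on the bench, 130 mm; leave alone

How it is judged (in metres and radians):
On the way, in this order (a step that is already met when the one before it is completed fails the run):
1. the direction lever is flipped over to tighten (value of joint direction above 0.05 rad), for 0.2 s.
2. the screw's foot has come to bear on the lid and begun to press it down (z of lid in the frame of vessel below -0.0001 m), for 0.1 s.
At the end, for the whole second after the job is handed in: the lid is pressed down on its seal by 0.18 to 0.52 mm (2.5 to 5.5 N more pull at the handle's grip than running free), the direction lever is on tighten (direction above 0.05), and the handle is let go and at rest (z of lid in the frame of vessel between -0.00052 and -0.00018 m and value of joint direction above 0.05 rad and velocity of joint handle between -0.05 and 0.05 rad/s); the robot touches nothing.
It fails at once if the seal is crushed: the lid is pressed down by more than 0.7 mm (z of lid in the frame of vessel below -0.0007 m).
It fails at once if another thing on the bench is pushed more than 30 mm (distance of any of spanner, seal_ring, liner, beaker, amber_bottle, white_bottle, pen from where it was at the start of the episode above 0.03 m).
It also fails if it takes over 72 s, if anything falls off the work surface, if the arm or the gripper's body presses on something with over 40 N, if the wrist force passes 120 N, or if a joint passes its speed limit or range.

ROBOT

A 6-joint arm with a two-finger parallel gripper is mounted at the origin on the work surface. World frame = base frame: x ahead of the robot, y to its left, z up, the work surface at z = 0. Lengths are in mm, angles in rad, forces in N, time in s.
With the tool pointing down it reaches from about 275 to 725 mm from the base axis. Payload 15.9 kg.
Tool frame: the origin (TCP) lies at the very end of the fingers, on their centre line; the grasp point (between the pads) lies manip.hold_point_z behind it (manip.hold_point_z is the distance from the TCP to the grasp point, in mm); z points along the fingers, y is the direction in which the jaws open and shut (so a half turn about z gives the same grasp; the last joint's range is limited). The gripper opens to 85 mm and grips with 20 to 120 N. Pads are 22 mm wide; open, the fingers measure 114 mm over their backs; the gripper's body (76 mm by 85 mm) begins 54 mm behind the grasp point. The pads swing forward as they close: fully open they stand 13 mm farther back than shut.
Start: joints at [1.263, 0.213, -0.034, 1.323, 0, 1.571], TCP at [151.475, 476.488, 231.306] pointing down, gripper open.
Joint ranges: [-2.98, 2.98], [-0.74, 1.72], [-1.14, 1.35], [-2.1, 2.04], [-1.57, 1.44], [-3.14, 3.14]. Speed limits (rad/s): [1.89, 1.89, 2.39, 2.57, 3.14, 3.14].

INTERFACE

Orientations are given as a unit quaternion [w, x, y, z].
In Python, from plant import manip gives the robot as it stands.
- The arm moves only by the tool play_rows, never from a script. Its argument "increments" is a list of rows, each a list of 7 numbers: the gripper's target within -1 to 1 (fully open at 1, half-way at 0, shut at -1), then the shift along the world's x, y, z normalised to -1 to 1, where 1 is 0.15 m, then the turn, a rotation vector about the world's x, y, z normalised to -1 to 1, where 1 is 5 degrees. In form: [[gripper, dx, dy, dz, rx, ry, rz], ...]. A call has 1 to 12 rows; each row shifts and turns the commanded pose from where the row before left it; what a row does not reach is not made up. A row lasts 1/12 s, in which the tool goes at most 41.7 mm and 7.16 degrees, less where a joint would pass 70% of its speed; a pose out of reach is approached as far as the arm can. A call with a number of a shift or a turn outside -1 to 1 is refused whole. A call with a gripper value outside its range is refused whole. The fingers move at their own pace and stop on an object; the grip force is fixed at half the most. Time passes only in rows, so rows that do not move let the fingers close. It gives the time, the measured TCP pose, the force and the opening at its end, in the units of the state.
- manip.get_obs(): the state, without advancing time (a new reading comes with each control period).
- manip.grab_frame(name): name is "scene" or "top" or "wrist"; returns a dict with "color" (400x640x3 uint8, red, green, blue), "vertical_fov" (degrees; the focal length in pixels is half the picture's height over the tangent of half this angle, whatever the lens; pixels are square), "cx", "cy" (the principal point, pixels), "rvec" (rotation vector, rad) and "tvec" (3), from world to camera coordinates, as OpenCV has them; the wrist camera has in their place "T_tool_cam" (4x4, takes a point from camera to tool coordinates, whose origin is the TCP and whose axes are the flange's). Camera axes: x right, y down, z forward; pixel columns grow to the right and rows downward; lengths in mm; the calibration is good to about 2 mm. The wrist camera is an equidistant fisheye: a pixel r from the principal point sees the ray r / f radians off the axis. A picture is of the moment at which its call begins: read the wrist's pose just before it. There is no depth.
- manip.job_done(): hands the job in, once; it reports no verdict.
The state is a dict: "time": time; "joints": joint angles; "qd": joint speeds; "joint_efforts": joint torques, N m; "eef_pos": TCP position; "tool_rot": TCP orientation; "contact_force": force on the tool from outside, world axes, zero at the start; "torque": the same for the moment, N m; "grip_width": opening from 0.0 (shut) to 1.0 (fully open).
Only numpy, scipy, OpenCV 4.12 (cv2) and the standard library are available. Lean on these libraries where they do the work, as an engineer would, in place of code of your own. Each camera call takes 0.05 s, during which the arm holds its last target.

## Working session

There is one attempt and no reset: what is moved stays moved. The work goes in short steps, Python scripts to look and compute and a tool call to move; the robot and the scene stay as the last step left them, time stands still between calls to the robot, and variables do not carry over. Pictures are saved under pics/ and viewed, and the job is handed in when it is done.

Besides the shell and the picture viewer there is one more tool, called after "Request:" as name(argument=value, ...), one argument or row to a line, values as JSON. play_rows: Moves the arm, as the interface text tells. Scaled input: -1 to 1 covers 0.15 m each way for a shift and 5 degrees each way for a turn. Its arguments: {"type":"object","properties":{"increments":{"type":"array","items":{"type":"array","items":{"type":"number","minimum":-1,"maximum":1}}}},"required":["increments"]}

```bash
mkdir -p pics; ls; cat > h.py <<'E'
import numpy as np, cv2
from plant import manip
def snap(name,fn):
    f=manip.grab_frame(name)
    cv2.imwrite('pics/'+fn,cv2.cvtColor(f['color'],cv2.COLOR_RGB2BGR))
    return f
def K(f):
    fl=200/np.tan(np.radians(f['vertical_fov'])/2)
    return fl,f['cx'],f['cy']
def ray(f,u,v):
    fl,cx,cy=K(f)
    R=cv2.Rodrigues(np.array(f['rvec'],float))[0];t=np.array(f['tvec'],float).ravel()
    return -R.T@t, R.T@np.array([(u-cx)/fl,(v-cy)/fl,1])
def atz(f,u,v,z):
    o,d=ray(f,u,v); return o+d*(z-o[2])/d[2]
def proj(f,p):
    fl,cx,cy=K(f)
    R=cv2.Rodrigues(np.array(f['rvec'],float))[0];t=np.array(f['tvec'],float).ravel()
    c=R@np.array(p,float)+t
    return cx+fl*c[0]/c[2],cy+fl*c[1]/c[2]
E
python3 - <<'E'
from h import *
print(manip.get_obs(), manip.hold_point_z)
for n in ['scene','top','wrist']:
    f=snap(n,n+'0.png'); print(n,{k:v for k,v in f.items() if k!='color'})
import pickle
E
```

```text
pics
{'time': 0.0, 'joints': array([ 1.26299740e+00,  2.13385430e-01, -3.50632603e-02,  1.32350724e+00,
        3.33505762e-05,  1.57083972e+00]), 'qd': array([ 5.18043934e-04, -1.21166900e-03, -8.76352335e-05, -2.23650417e-04,
       -3.35906312e-04,  2.58408788e-04]), 'joint_efforts': array([-3.78667362e-03, -6.86153769e+01,  4.87121201e+01,  1.77532760e-02,
       -1.82389545e-04, -1.37510781e-05]), 'eef_pos': array([151.36564531, 476.17363691, 230.7998887 ]), 'tool_rot': array([-1.05345567e-04,  1.53314089e-01,  9.88177339e-01, -5.70397580e-04]), 'contact_force': array([ 0.99505656,  0.2019409 , -0.22216073]), 'torque': array([ 0.03336483, -0.0751172 , -0.05012078]), 'grip_width': 0.9993321732510434} 18.700000000000003
scene {'vertical_fov': 46.60324451646265, 'cx': 318.6300430829674, 'cy': 201.54815490123343, 'rvec': array([ 1.93626783,  1.55671222, -0.63668475]), 'tvec': array([ -90.55101704, -269.98542208, 1841.55202128])}
top {'vertical_fov': 53.58453680790946, 'cx': 318.75694488758256, 'cy': 198.48242540559687, 'rvec': array([ 2.11461592, -2.15615661,  0.13442554]), 'tvec': array([  7.10336253, 562.99346459, 937.9108075 ])}
wrist {'vertical_fov': 65.70646984690485, 'cx': 320.1347195348663, 'cy': 196.97408517207992, 'T_tool_cam': array([[ 9.58919399e-04, -9.55150666e-01, -2.96118701e-01,
         7.64491926e+01],
       [ 9.99998821e-01,  1.27107164e-03, -8.61636428e-04,
        -9.94389200e-01],
       [ 1.19938069e-03, -2.96117526e-01,  9.55150759e-01,
        -1.43466186e+02],
       [ 0.00000000e+00,  0.00000000e+00,  0.00000000e+00,
         1.00000000e+00]])}
```

View pics/scene0.png

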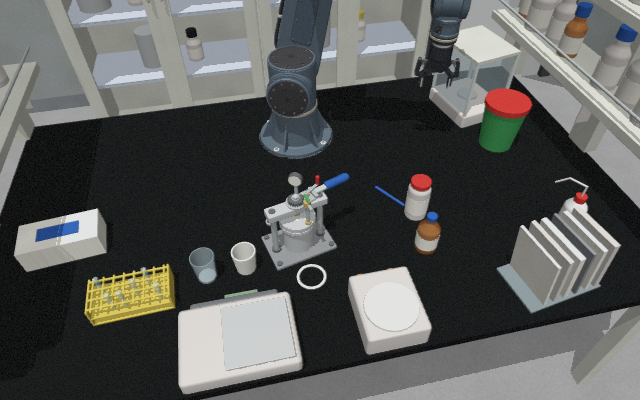

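View pics/top0.png

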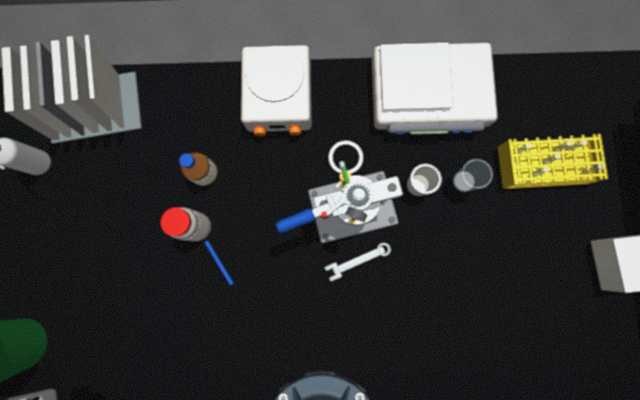

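View pics/wrist0.png

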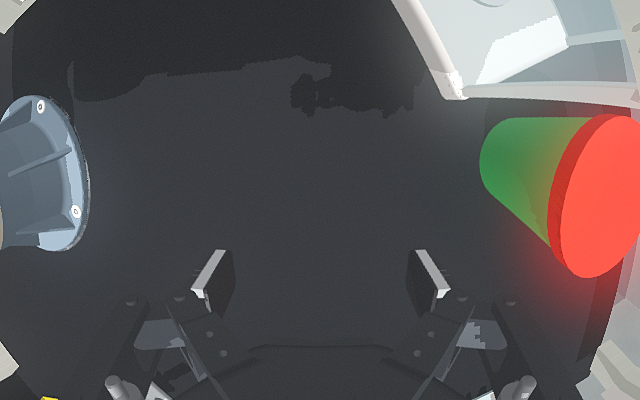

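The scene view shows the vessel near (298,225) and the grip near (335,182). In the top view the ratchet is near (358,195), the grip near (296,219) and the red knob near (323,214). I'll zoom in on both.

```bash
python3 - <<'E'
import cv2
a=cv2.imread('pics/top0.png')[140:270,260:420]; cv2.imwrite('pics/t1.png',cv2.resize(a,None,fx=5,fy=4.6,interpolation=cv2.INTER_CUBIC)[:600,:800])
a=cv2.imread('pics/scene0.png')[160:280,250:360]; cv2.imwrite('pics/s1.png',cv2.resize(a,None,fx=5,fy=5,interpolation=cv2.INTER_CUBIC))
E
```

```text
(no output)
```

View pics/t1.png

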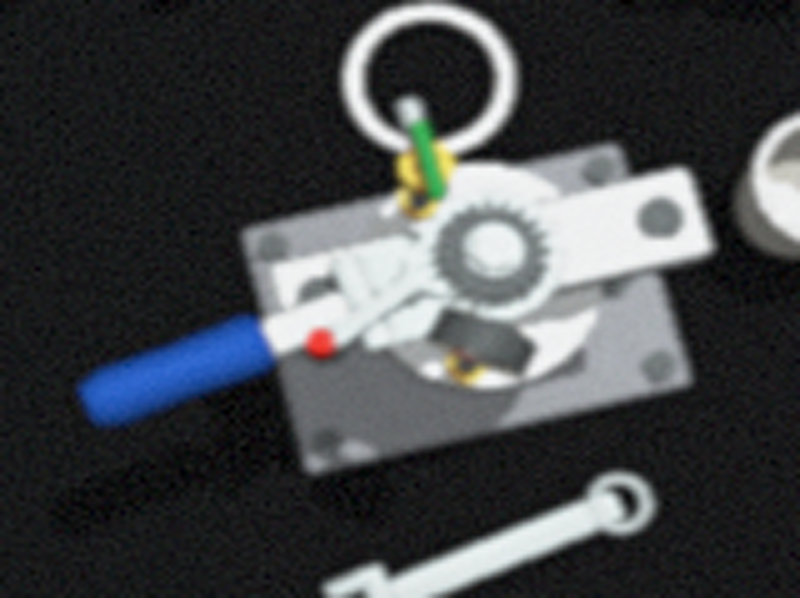

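View pics/s1.png

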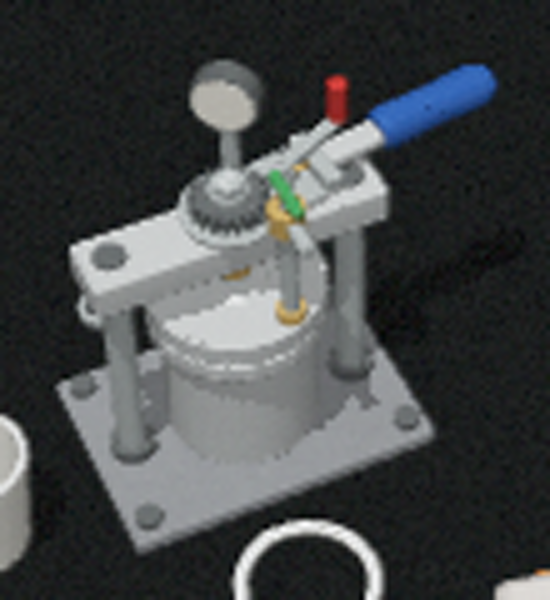

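```bash
cat > m.py <<'E'
from h import *
import pickle
E
python3 - <<'E'
from h import *
f=manip.grab_frame('top'); g=manip.grab_frame('scene')
z=lambda u,v:(260+u/5-0.4,140+v/4.6-0.4)
w=lambda u,v:(250+u/5-.4,160+v/5-.4)
def tri(a,b):
    o1,d1=ray(f,*a);o2,d2=ray(g,*b)
    A=np.stack([d1,-d2],1);s=np.linalg.lstsq(A,o2-o1,rcond=None)[0]
    p,q=o1+d1*s[0],o2+d2*s[1]; return (p+q)/2,np.linalg.norm(p-q)
c=[atz(f,*z(*p),10)[:2] for p in [(243,230),(615,148),(690,382),(312,470)]]
print('base',np.round(c,1),np.mean(c,0)); 
y=(c[0]+c[3]-c[1]-c[2]);print('yaxis ang',np.degrees(np.arctan2(y[1],y[0])), [np.linalg.norm(c[i]-c[i-1]) for i in range(4)])
print('screw top',tri(z(495,248),w(229,183)))
print('knob top',tri(z(320,342),w(337,82)), atz(f,*z(320,342),238))
print('grip end mid',atz(f,*z(92,402),198),'inner',atz(f,*z(258,340),198))
print('scene grip end',atz(g,*w(485,84),198),'inner',atz(g,*w(380,125),198))
print('crosshead ends bolt', atz(f,*z(660,217),180),atz(f,*z(318,290),180))
print('top cam pos',ray(f,0,0)[0])
E
```

```text
base [[ 591.2   23.4]
 [ 633.6 -168.5]
 [ 502.  -200.7]
 [ 457.6   -9.4]] [546.09360712 -88.79985518]
yaxis ang 102.7451827148119 [np.float64(137.62074147963014), np.float64(196.50099635831216), np.float64(135.47104914215686), np.float64(196.38280434836864)]
screw top (array([546.39998601, -88.51738746, 211.38522309]), np.float64(0.13064790720542022))
knob top (array([503.44258617, -16.72532362, 234.82208831]), np.float64(0.15659665898447575)) [503.11255288 -16.67410619 238.        ]
grip end mid [482.38697721  77.90096702 198.        ] inner [508.85305052   9.19954555 198.        ]
scene grip end [486.44830416  76.09704082 198.        ] inner [506.49798516   7.6353164  198.        ]
crosshead ends bolt [ 564.33071492 -161.40481501  180.        ] [533.4208089  -15.82539686 180.        ]
top cam pos [ 419.69336213  -22.97950955 1009.95950695]
```

Request:
play_rows(
  increments=[
    [0,0.14,-0.2,0.04,0,0,-0.6],
    [0,0.14,-0.2,0.04,0,0,-0.6],
    [0,0.14,-0.2,0.04,0,0,-0.6],
    [0,0.14,-0.2,0.04,0,0,-0.6],
    [0,0.14,-0.2,0.04,0,0,-0.6],
    [0,0.14,-0.2,0.04,0,0,-0.6],
    [0,0.14,-0.2,0.04,0,0,-0.6],
    [0,0.14,-0.2,0.04,0,0,-0.6],
    [0,0.14,-0.2,0.04,0,0,-0.6],
    [0,0.14,-0.2,0.04,0,0,-0.6],
    [0,0.14,-0.2,0.04,0,0,-0.6],
    [0,0.14,-0.2,0.04,0,0,-0.6],
  ],
)

```text
time: 1.25
eef_pos: [404.1, 114.7, 303.7]
tool_rot: [0.0, 0.452, 0.892, 0.0]
contact_force: [1.0, 0.4, 0.1]
grip_width: 0.502
```

Request:
play_rows(
  increments=[
    [0,0.132,-0.176,-0.02,0,0,-0.61],
    [0,0.132,-0.176,-0.02,0,0,-0.61],
    [0,0.132,-0.176,-0.02,0,0,-0.61],
    [0,0.132,-0.176,-0.02,0,0,-0.61],
    [0,0.132,-0.176,-0.02,0,0,-0.61],
    [0,0,0,0,0,0,0],
    [0,0,0,0,0,0,0],
  ],
)

```text
time: 1.83
eef_pos: [502.8, -16.7, 287.5]
tool_rot: [-0.001, 0.567, 0.824, -0.0]
contact_force: [0.4, 1.0, -0.7]
grip_width: 0.498
```

```bash
python3 - <<'E'
from h import *
o=manip.get_obs();print(o['eef_pos'],o['tool_rot'],o['contact_force'],o['time'])
snap('wrist','w1.png')
E
```

```text
[502.78423832 -16.6724776  287.53620252] [-5.88112888e-04  5.66508605e-01  8.24055526e-01 -3.80315188e-04] [ 0.36515449  1.00156118 -0.69770346] 1.8333
```

View pics/w1.png

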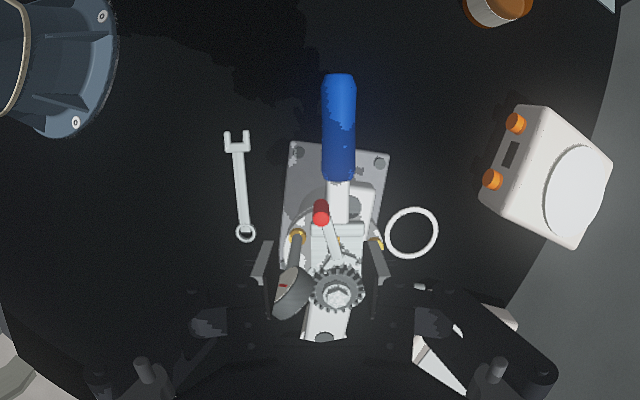

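```bash
python3 - <<'E'
from h import *
f=manip.grab_frame('top')
z=lambda u,v:(260+u/5-0.4,140+v/4.6-0.4)
a=np.radians(111);d=np.array([np.cos(a),np.sin(a)]);n=np.array([np.sin(a),-np.cos(a)])
for p in [(435,325),(440,345),(445,310),(535,350),(525,372)]:
    for zz in (240,255):
        q=atz(f,*z(*p),zz)[:2]-np.array([502.8,-16.7]); print(p,zz,np.round([q@d,q@n],1))
E
```

```text
(435, 325) 240 [-44.4 -10.1]
(435, 325) 255 [-43.  -11.5]
(440, 345) 240 [-42.9 -18.7]
(440, 345) 255 [-41.6 -19.9]
(445, 310) 240 [-50.5  -5.7]
(445, 310) 255 [-49.   -7.1]
(535, 350) 240 [-76.3 -34.6]
(535, 350) 255 [-74.4 -35.5]
(525, 372) 240 [-69.1 -41.8]
(525, 372) 255 [-67.3 -42.5]
```

The red knob (321,212) lies centred between the fingers, and the gauge (292,292) is over 40 mm further inward. I'll descend and push.

Request:
play_rows(
  increments=[
    [0,0,0,-0.16,0,0,0],
    [0,0,0,-0.16,0,0,0],
    [0,0,0,-0.16,0,0,0],
    [0,0,0,0,0,0,0],
  ],
)

```text
time: 2.27
eef_pos: [500.1, -14.4, 213.0]
tool_rot: [-0.002, 0.565, 0.825, -0.001]
contact_force: [-0.9, -0.2, -0.4]
grip_width: 0.505
```

Request:
play_rows(
  increments=[
    [0,0.025,0.0095,0,0,0,0],
    [0,0.025,0.0095,0,0,0,0],
    [0,0.025,0.0095,0,0,0,0],
    [0,0.025,0.0095,0,0,0,0],
    [0,0.025,0.0095,0,0,0,0],
    [0,0.025,0.0095,0,0,0,0],
  ],
)

```text
time: 2.77
eef_pos: [525.6, -6.8, 216.7]
tool_rot: [0.0, 0.566, 0.825, 0.0]
contact_force: [-0.6, -0.3, 0.0]
grip_width: 0.504
```

Request:
play_rows(
  increments=[
    [0,0.025,0.0095,0,0,0,0],
    [0,0.025,0.0095,0,0,0,0],
    [0,0.025,0.0095,0,0,0,0],
  ],
)

```text
time: 3.02
eef_pos: [536.7, -2.5, 216.4]
tool_rot: [0.0, 0.566, 0.825, 0.0]
contact_force: [-1.1, -0.9, -0.1]
grip_width: 0.499
```

```bash
python3 - <<'E'
from h import *
o=manip.get_obs();print(o['eef_pos'],o['tool_rot'],o['contact_force'],o['time'])
snap('wrist','w2.png')
E
```

```text
[536.73739588  -2.53380093 216.35299365] [7.43680552e-05 5.65584099e-01 8.24690618e-01 7.46041255e-05] [-1.10063515 -0.89725375 -0.08150287] 3.0167
```

View pics/w2.png

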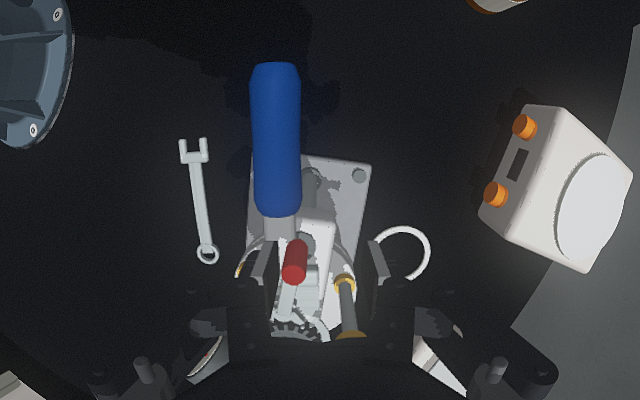

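Request:
play_rows(
  increments=[
    [0,0.02,0.008,0,0,0,0],
    [0,-0.02,-0.008,0,0,0,0],
    [0,0,0,0.2,0,0,0],
    [0,0,0,0.1,0,0,0],
    [0,-0.09,0.1,0,0,0,0],
    [0,-0.09,0.1,0,0,0,0],
    [0,-0.09,0.1,0,0,0,0],
    [0,0,0,0,0,0,0],
    [0,0,0,0,0,0,0],
  ],
)

```text
time: 3.82
eef_pos: [495.2, 42.7, 261.7]
tool_rot: [0.0, 0.565, 0.825, 0.0]
contact_force: [0.2, -0.2, -0.2]
grip_width: 0.501
```

```bash
python3 - <<'E'
from h import *
o=manip.get_obs();print(o['eef_pos'],o['tool_rot'],o['contact_force'],o['time'])
snap('wrist','w3.png')
f=snap('top','t3.png')
a=cv2.imread('pics/t3.png')[140:270,260:420]; cv2.imwrite('pics/t3z.png',cv2.resize(a,None,fx=5,fy=4.6,interpolation=cv2.INTER_CUBIC)[:600,:800])
E
```

```text
[495.24341708  42.67209907 261.66565802] [2.73244990e-04 5.65085065e-01 8.25032590e-01 1.45645946e-04] [ 0.24167864 -0.2467428  -0.15804787] 3.8167
```

View pics/w3.png

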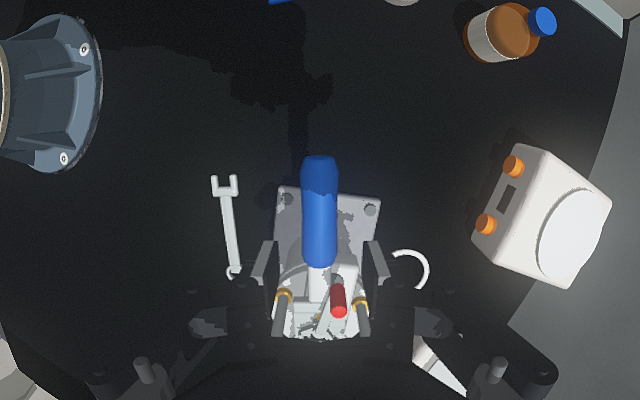

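View pics/t3z.png

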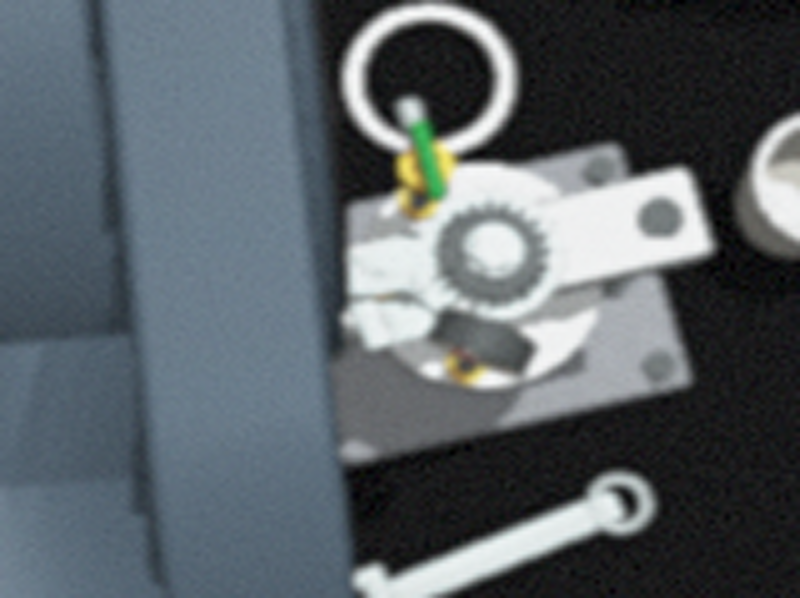

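The knob (338,300) now sits right of the handle midline (319), so the lever has flipped. I'll descend over the grip and work out the arc rows.

Request:
play_rows(
  increments=[
    [0,0,0,-0.18,0,0,0],
    [0,0,0,-0.18,0,0,0],
    [0,0,0,-0.18,0,0,0],
    [0,0,0,0,0,0,0],
    [0,0,0,0,0,0,0],
  ],
)

```text
time: 4.33
eef_pos: [495.2, 41.8, 179.9]
tool_rot: [-0.001, 0.566, 0.825, -0.001]
contact_force: [0.5, -1.0, -0.1]
grip_width: 0.496
```

```bash
cat > arc.py <<'E'
import sys
from h import *
A=np.array([546.2,-88.7])
def arc(p0,phi0,dstep,n,lead=0,r=140):
    # p0 current TCP xy, yaw phi0; step to yaw phi, TCP = A + r*(u) + lead*n
    p=np.array(p0,float)
    for i in range(1,n+1):
        ph=np.radians(phi0+dstep*i)
        t=A+r*np.array([np.cos(ph),np.sin(ph)])+lead*np.array([np.sin(ph),-np.cos(ph)])
        d=np.round((t-p)/150,3); p=p+d*150
        print(i,round(phi0+dstep*i,1),d.tolist(),round(dstep/5,3),np.round(t,1).tolist())
if __name__=='__main__':
    o=manip.get_obs();q=o['tool_rot'];phi=np.degrees(2*np.arctan2(q[2],q[1]))
    rel=o['eef_pos'][:2]-A
    print(o['eef_pos'],'yaw',phi,'posang',np.degrees(np.arctan2(rel[1],rel[0])),'r',np.linalg.norm(rel),'F',o['contact_force'],'T',o['torque'],'t',o['time'])
    n=np.array([np.sin(np.radians(phi)),-np.cos(np.radians(phi))]);print('Ftan',o['contact_force'][:2]@n)
E
python3 arc.py; python3 -c "
from arc import *
arc([495.2,42.7],111.2,-2,36,lead=7)"
```

```text
[495.21383408  41.77685822 179.92980464] yaw 111.07610360521478 posang 111.34396183677894 r 140.08497294384333 F [ 0.47103515 -0.99838839 -0.11559505] T [ 0.00012112 -0.03781173 -0.00924977] t 4.3333
Ftan 0.08049647227895555
1 109.2 [0.077, 0.021] -0.4 [506.8, 45.8]
2 107.2 [0.032, 0.008] -0.4 [511.5, 47.1]
3 105.2 [0.031, 0.008] -0.4 [516.2, 48.2]
4 103.2 [0.032, 0.006] -0.4 [521.0, 49.2]
5 101.2 [0.032, 0.006] -0.4 [525.9, 50.0]
6 99.2 [0.033, 0.004] -0.4 [530.7, 50.6]
7 97.2 [0.032, 0.003] -0.4 [535.6, 51.1]
8 95.2 [0.033, 0.002] -0.4 [540.5, 51.4]
9 93.2 [0.032, 0.0] -0.4 [545.4, 51.5]
10 91.2 [0.033, 0.0] -0.4 [550.3, 51.4]
11 89.2 [0.033, -0.001] -0.4 [555.2, 51.2]
12 87.2 [0.032, -0.003] -0.4 [560.0, 50.8]
13 85.2 [0.033, -0.004] -0.4 [564.9, 50.2]
14 83.2 [0.032, -0.005] -0.4 [569.7, 49.5]
15 81.2 [0.032, -0.006] -0.4 [574.5, 48.6]
16 79.2 [0.032, -0.007] -0.4 [579.3, 47.5]
17 77.2 [0.031, -0.008] -0.4 [584.0, 46.3]
18 75.2 [0.032, -0.01] -0.4 [588.7, 44.9]
19 73.2 [0.03, -0.01] -0.4 [593.4, 43.3]
20 71.2 [0.031, -0.011] -0.4 [597.9, 41.6]
21 69.2 [0.03, -0.013] -0.4 [602.5, 39.7]
22 67.2 [0.03, -0.014] -0.4 [606.9, 37.6]
23 65.2 [0.029, -0.014] -0.4 [611.3, 35.5]
24 63.2 [0.028, -0.016] -0.4 [615.6, 33.1]
25 61.2 [0.029, -0.017] -0.4 [619.8, 30.6]
26 59.2 [0.027, -0.017] -0.4 [623.9, 28.0]
27 57.2 [0.027, -0.019] -0.4 [627.9, 25.2]
28 55.2 [0.026, -0.019] -0.4 [631.8, 22.3]
29 53.2 [0.025, -0.021] -0.4 [635.7, 19.2]
30 51.2 [0.025, -0.021] -0.4 [639.4, 16.0]
31 49.2 [0.024, -0.022] -0.4 [643.0, 12.7]
32 47.2 [0.023, -0.023] -0.4 [646.5, 9.3]
33 45.2 [0.023, -0.024] -0.4 [649.8, 5.7]
34 43.2 [0.021, -0.024] -0.4 [653.0, 2.0]
35 41.2 [0.021, -0.025] -0.4 [656.1, -1.8]
36 39.2 [0.02, -0.026] -0.4 [659.1, -5.6]
```

Request:
play_rows(
  increments=[
    [0,0.045,0.013,0,0,0,0],
    [0,0.032,0.008,0,0,0,-0.4],
    [0,0.032,0.008,0,0,0,-0.4],
    [0,0.031,0.008,0,0,0,-0.4],
  ],
)

```text
time: 4.67
eef_pos: [518.0, 47.8, 182.1]
tool_rot: [0.001, 0.609, 0.793, 0.0]
contact_force: [-4.5, -3.2, 0.2]
grip_width: 0.497
```

```bash
python3 arc.py
```

```text
[518.0442505   47.797102   182.06870768] yaw 105.00280665570855 posang 101.65513794245085 r 139.3707468709906 F [-4.47217638 -3.21062471  0.17249266] T [-0.60521919  0.75003955 -0.00935734] t 4.6667
Ftan -5.150856697951141
```

Request:
play_rows(
  increments=[
    [0,0.032,0.006,0,0,0,-0.4],
    [0,0.032,0.006,0,0,0,-0.4],
    [0,0.033,0.004,0,0,0,-0.4],
  ],
)

```text
time: 4.92
eef_pos: [531.9, 49.8, 181.9]
tool_rot: [0.001, 0.649, 0.76, -0.0]
contact_force: [-8.2, -5.8, 2.6]
grip_width: 0.497
```

```bash
python3 arc.py
```

```text
[531.9411906   49.82635193 181.93580906] yaw 98.99678036889101 posang 95.87687846338771 r 139.2582630381163 F [-8.17053422 -5.78030783  2.57068086] T [-1.00267426  1.68083281  0.07290383] t 4.9167
Ftan -8.973931739178486
```

Request:
play_rows(
  increments=[
    [0,0.032,0.003,0,0,0,-0.4],
    [0,0.033,0.002,0,0,0,-0.4],
    [0,0.032,0.0,0,0,0,-0.4],
  ],
)

```text
time: 5.17
eef_pos: [546.4, 50.5, 182.0]
tool_rot: [0.001, 0.688, 0.725, -0.0]
contact_force: [-8.4, -5.3, 2.4]
grip_width: 0.5
```

```bash
python3 arc.py
```

```text
[546.4033785   50.48400701 181.96918619] yaw 92.99539035570766 posang 89.916278301203 r 139.18415559785376 F [-8.43586271 -5.34721533  2.39668817] T [-0.99028811  1.71381539  0.08720628] t 5.1667
Ftan -8.703759160231636
```

Request:
play_rows(
  increments=[
    [0,0.033,0.0,0,0,0,-0.4],
    [0,0.033,-0.001,0,0,0,-0.4],
    [0,0.032,-0.003,0,0,0,-0.4],
  ],
)

```text
time: 5.42
eef_pos: [561.0, 49.8, 181.9]
tool_rot: [0.001, 0.725, 0.688, -0.0]
contact_force: [-9.0, -7.2, 3.1]
grip_width: 0.498
```

```bash
python3 arc.py
```

```text
[561.04033194  49.76421046 181.9218767 ] yaw 86.99057614901014 posang 83.88249970565346 r 139.25721895494524 F [-8.96019098 -7.18665536  3.08725808] T [-1.21693645  1.8021657   0.14006143] t 5.4167
Ftan -8.570533198179746
```

Request:
play_rows(
  increments=[
    [0,0.033,-0.004,0,0,0,-0.4],
    [0,0.032,-0.005,0,0,0,-0.4],
    [0,0.032,-0.006,0,0,0,-0.4],
  ],
)

```text
time: 5.67
eef_pos: [575.4, 47.5, 181.8]
tool_rot: [0.0, 0.76, 0.649, -0.0]
contact_force: [-10.1, -5.8, 1.9]
grip_width: 0.503
```

```bash
python3 arc.py
```

```text
[575.41727837  47.54343707 181.84930961] yaw 80.99273127873066 posang 77.8962945398161 r 139.34103307724644 F [-10.10935735  -5.84714944   1.89721477] T [-0.92068743  1.86994564  0.09337716] t 5.6667
Ftan -9.069265337018908
```

Request:
play_rows(
  increments=[
    [0,0.032,-0.007,0,0,0,-0.4],
    [0,0.031,-0.008,0,0,0,-0.4],
    [0,0.032,-0.01,0,0,0,-0.4],
  ],
)

```text
time: 5.92
eef_pos: [589.6, 43.9, 181.8]
tool_rot: [0.0, 0.793, 0.609, -0.0]
contact_force: [-10.6, -4.3, 1.5]
grip_width: 0.503
```

```bash
python3 arc.py
```

```text
[589.56058318  43.85248993 181.79111499] yaw 74.9960642685453 posang 71.88603920812805 r 139.46434225648264 F [-10.64054163  -4.34540228   1.5318738 ] T [-0.77909759  1.99064152  0.1255981 ] t 5.9167
Ftan -9.152823575674459
```

Request:
play_rows(
  increments=[
    [0,0.03,-0.01,0,0,0,-0.4],
    [0,0.031,-0.011,0,0,0,-0.4],
    [0,0.03,-0.013,0,0,0,-0.4],
  ],
)

```text
time: 6.17
eef_pos: [603.1, 38.9, 181.7]
tool_rot: [0.0, 0.824, 0.566, -0.0]
contact_force: [-10.4, -3.2, 1.9]
grip_width: 0.505
```

```bash
python3 arc.py;  python3 -c "
from arc import *
p=manip.get_obs()['eef_pos'][:2]
arc(p,69,0,1,-5)
ph=np.radians(69);q=A+140*np.array([np.cos(ph),np.sin(ph)])-5*np.array([np.sin(ph),-np.cos(ph)])
arc(q,69,4.5,15,lead=-7)"
```

```text
[603.13508143  38.86959264 181.7460074 ] yaw 69.0047445067694 posang 65.94850404058882 r 139.69826220393273 F [-10.36134658  -3.21263212   1.89838287] T [-0.6507689   2.04538289  0.09760207] t 6.1667
Ftan -8.522401779608582
1 69 [-0.076, 0.033] 0.0 [591.7, 43.8]
1 73.5 [-0.083, 0.025] 0.9 [579.3, 47.5]
2 78.0 [-0.072, 0.014] 0.9 [568.5, 49.7]
3 82.5 [-0.073, 0.009] 0.9 [557.5, 51.0]
4 87.0 [-0.073, 0.003] 0.9 [546.5, 51.5]
5 91.5 [-0.073, -0.002] 0.9 [535.5, 51.1]
6 96.0 [-0.073, -0.009] 0.9 [524.6, 49.8]
7 100.5 [-0.072, -0.014] 0.9 [513.8, 47.7]
8 105.0 [-0.071, -0.02] 0.9 [503.2, 44.7]
9 109.5 [-0.069, -0.025] 0.9 [492.9, 40.9]
10 114.0 [-0.067, -0.031] 0.9 [482.9, 36.3]
11 118.5 [-0.064, -0.035] 0.9 [473.2, 31.0]
12 123.0 [-0.061, -0.041] 0.9 [464.1, 24.9]
13 127.5 [-0.058, -0.045] 0.9 [455.4, 18.1]
14 132.0 [-0.054, -0.05] 0.9 [447.3, 10.7]
15 136.5 [-0.049, -0.054] 0.9 [439.8, 2.6]
```

Request:
play_rows(
  increments=[
    [0,-0.076,0.033,0,0,0,0],
    [0,-0.083,0.025,0,0,0,0.9],
    [0,-0.072,0.014,0,0,0,0.9],
    [0,-0.073,0.009,0,0,0,0.9],
    [0,-0.073,0.003,0,0,0,0.9],
    [0,-0.073,-0.002,0,0,0,0.9],
    [0,-0.073,-0.009,0,0,0,0.9],
    [0,-0.072,-0.014,0,0,0,0.9],
  ],
)

```text
time: 6.83
eef_pos: [515.1, 48.5, 182.4]
tool_rot: [0.001, 0.637, 0.771, 0.001]
contact_force: [1.9, 0.5, 0.8]
grip_width: 0.501
```

```bash
python3 arc.py
```

```text
[515.10685388  48.52953836 182.38636184] yaw 100.84535252456443 posang 102.76639135027891 r 140.70795974364316 F [1.85947223 0.46833416 0.84766129] T [ 0.30830141 -0.45711184  0.05235879] t 6.8333
Ftan 1.9143806756521404
```

Request:
play_rows(
  increments=[
    [0,-0.071,-0.02,0,0,0,0.9],
    [0,-0.069,-0.025,0,0,0,0.9],
    [0,-0.067,-0.031,0,0,0,0.9],
    [0,-0.064,-0.035,0,0,0,0.9],
    [0,-0.061,-0.041,0,0,0,0.9],
    [0,-0.058,-0.045,0,0,0,0.9],
  ],
)

```text
time: 7.33
eef_pos: [456.6, 18.7, 182.4]
tool_rot: [0.001, 0.44, 0.898, 0.001]
contact_force: [1.4, 1.8, -0.3]
grip_width: 0.501
```

```bash
python3 arc.py; python3 - <<'E'
from h import *
snap('wrist','w4.png')
E
```

```text
[456.60298023  18.7481135  182.42204447] yaw 127.84981705420128 posang 129.82348077112903 r 139.90254838512965 F [ 1.38448477  1.84266114 -0.31644231] T [ 0.43827983 -0.21198773  0.00689468] t 7.3333
Ftan 2.223864884476497
```

View pics/w4.png

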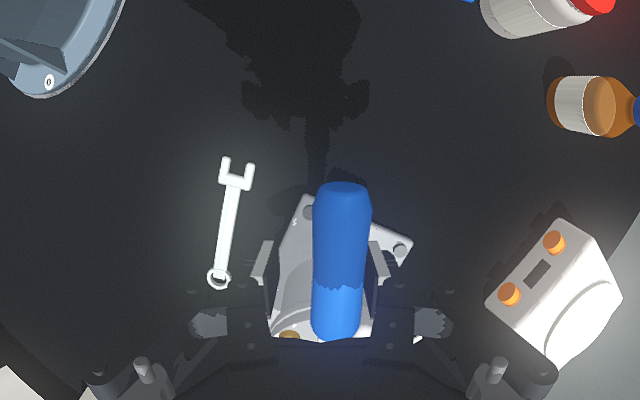

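Request:
play_rows(
  increments=[
    [0,-0.054,-0.05,0,0,0,0.9],
    [0,-0.049,-0.054,0,0,0,0.9],
  ],
)

```text
time: 7.55
eef_pos: [441.4, 3.2, 182.1]
tool_rot: [0.001, 0.369, 0.929, 0.001]
contact_force: [1.3, 2.5, 1.0]
grip_width: 0.5
```

```bash
python3 arc.py;  python3 -c "
from arc import *
o=manip.get_obs();q=o['tool_rot'];phi=np.degrees(2*np.arctan2(q[2],q[1]))
p=np.array([439.8,2.6]);phi=136.4
arc(p,phi,0,1,5)
ph=np.radians(phi);q=A+140*np.array([np.cos(ph),np.sin(ph)])+5*np.array([np.sin(ph),-np.cos(ph)])
arc(q,phi,-2,34,lead=7)"
```

```text
[441.37153176   3.17657529 182.10087407] yaw 136.71287918939885 posang 138.76715887752897 r 139.39265705348484 F [1.32539918 2.48318884 0.98093704] T [ 0.47154587 -0.26902844 -0.01000033] t 7.55
Ftan 2.7163461916875136
1 136.4 [0.056, 0.059] 0.0 [448.3, 11.5]
1 134.4 [0.033, 0.032] -0.4 [453.2, 16.2]
2 132.4 [0.025, 0.021] -0.4 [457.0, 19.4]
3 130.4 [0.026, 0.02] -0.4 [460.8, 22.5]
4 128.4 [0.026, 0.02] -0.4 [464.7, 25.4]
5 126.4 [0.027, 0.018] -0.4 [468.8, 28.1]
6 124.4 [0.027, 0.018] -0.4 [472.9, 30.8]
7 122.4 [0.028, 0.016] -0.4 [477.1, 33.3]
8 120.4 [0.029, 0.016] -0.4 [481.4, 35.6]
9 118.4 [0.029, 0.014] -0.4 [485.8, 37.8]
10 116.4 [0.03, 0.014] -0.4 [490.2, 39.8]
11 114.4 [0.03, 0.012] -0.4 [494.7, 41.7]
12 112.4 [0.03, 0.012] -0.4 [499.3, 43.4]
13 110.4 [0.031, 0.01] -0.4 [504.0, 45.0]
14 108.4 [0.032, 0.01] -0.4 [508.7, 46.4]
15 106.4 [0.031, 0.008] -0.4 [513.4, 47.6]
16 104.4 [0.032, 0.007] -0.4 [518.2, 48.6]
17 102.4 [0.032, 0.006] -0.4 [523.0, 49.5]
18 100.4 [0.032, 0.005] -0.4 [527.8, 50.3]
19 98.4 [0.033, 0.003] -0.4 [532.7, 50.8]
20 96.4 [0.032, 0.003] -0.4 [537.6, 51.2]
21 94.4 [0.033, 0.001] -0.4 [542.4, 51.4]
22 92.4 [0.032, 0.001] -0.4 [547.3, 51.5]
23 90.4 [0.033, -0.001] -0.4 [552.2, 51.3]
24 88.4 [0.033, -0.002] -0.4 [557.1, 51.0]
25 86.4 [0.032, -0.003] -0.4 [562.0, 50.6]
26 84.4 [0.032, -0.004] -0.4 [566.8, 49.9]
27 82.4 [0.033, -0.006] -0.4 [571.7, 49.1]
28 80.4 [0.032, -0.006] -0.4 [576.4, 48.2]
29 78.4 [0.031, -0.008] -0.4 [581.2, 47.0]
30 76.4 [0.032, -0.009] -0.4 [585.9, 45.7]
31 74.4 [0.031, -0.009] -0.4 [590.6, 44.3]
32 72.4 [0.031, -0.011] -0.4 [595.2, 42.6]
33 70.4 [0.03, -0.012] -0.4 [599.8, 40.8]
34 68.4 [0.03, -0.013] -0.4 [604.2, 38.9]
```

Request:
play_rows(
  increments=[
    [0,0.056,0.059,0,0,0,0],
    [0,0.033,0.032,0,0,0,-0.4],
    [0,0.025,0.021,0,0,0,-0.4],
    [0,0.026,0.02,0,0,0,-0.4],
    [0,0.026,0.02,0,0,0,-0.4],
    [0,0.027,0.018,0,0,0,-0.4],
    [0,0.027,0.018,0,0,0,-0.4],
  ],
)

```text
time: 8.13
eef_pos: [474.3, 31.2, 181.6]
tool_rot: [0.001, 0.467, 0.884, -0.0]
contact_force: [-4.8, -7.9, 3.6]
grip_width: 0.502
```

```bash
python3 arc.py
```

```text
[474.30910608  31.24964027 181.55539043] yaw 124.3243163983162 posang 120.93604030955947 r 139.8435441077729 F [-4.82231327 -7.9184539   3.56558875] T [-1.62384864  0.90875897  0.04421927] t 8.1333
Ftan -8.447581922231063
```

Request:
play_rows(
  increments=[
    [0,0.028,0.016,0,0,0,-0.4],
    [0,0.029,0.016,0,0,0,-0.4],
    [0,0.029,0.014,0,0,0,-0.4],
  ],
)

```text
time: 8.38
eef_pos: [486.9, 37.9, 181.5]
tool_rot: [0.001, 0.513, 0.859, -0.001]
contact_force: [-5.9, -8.5, 4.5]
grip_width: 0.498
```

```bash
python3 arc.py
```

```text
[486.94942006  37.90269323 181.51976194] yaw 118.3163163070001 posang 115.0797868879913 r 139.78151936689014 F [-5.88341024 -8.45792837  4.48513531] T [-1.71781069  1.15378315  0.05850831] t 8.3833
Ftan -9.19133962650594
```

Request:
play_rows(
  increments=[
    [0,0.03,0.014,0,0,0,-0.4],
    [0,0.03,0.012,0,0,0,-0.4],
    [0,0.03,0.012,0,0,0,-0.4],
  ],
)

```text
time: 8.63
eef_pos: [500.3, 43.6, 181.4]
tool_rot: [0.001, 0.557, 0.831, -0.001]
contact_force: [-6.5, -9.0, 3.1]
grip_width: 0.497
```

```bash
python3 arc.py
```

```text
[500.32141085  43.55214904 181.41358837] yaw 112.31755604916496 posang 109.13178341476991 r 139.98384145132607 F [-6.50992293 -9.033106    3.09104963] T [-1.79760848  1.12892978  0.11404768] t 8.6333
Ftan -9.452515160160345
```

Request:
play_rows(
  increments=[
    [0,0.031,0.01,0,0,0,-0.4],
    [0,0.032,0.01,0,0,0,-0.4],
    [0,0.031,0.008,0,0,0,-0.4],
  ],
)

```text
time: 8.88
eef_pos: [514.3, 47.8, 181.3]
tool_rot: [0.001, 0.6, 0.8, -0.001]
contact_force: [-6.5, -8.1, 3.9]
grip_width: 0.5
```

```bash
python3 arc.py
```

```text
[514.29102629  47.76718194 181.29648553] yaw 106.31801630937956 posang 103.1605501392809 r 140.14804440017318 F [-6.54454095 -8.05233465  3.94290906] T [-1.63472554  1.33078824  0.11991044] t 8.8833
Ftan -8.543359531622174
```

Request:
play_rows(
  increments=[
    [0,0.032,0.007,0,0,0,-0.4],
    [0,0.032,0.006,0,0,0,-0.4],
    [0,0.032,0.005,0,0,0,-0.4],
  ],
)

```text
time: 9.13
eef_pos: [528.5, 50.5, 181.2]
tool_rot: [0.001, 0.641, 0.768, -0.001]
contact_force: [-7.4, -7.4, 2.8]
grip_width: 0.498
```

```bash
python3 arc.py
```

```text
[528.50931105  50.51850714 181.20948569] yaw 100.31973765400379 posang 97.24184232334078 r 140.33799630454146 F [-7.40716958 -7.39992931  2.79774542] T [-1.46933579  1.51973235  0.1634971 ] t 9.1333
Ftan -8.612978424002439
```

Request:
play_rows(
  increments=[
    [0,0.033,0.003,0,0,0,-0.4],
    [0,0.032,0.003,0,0,0,-0.4],
    [0,0.033,0.001,0,0,0,-0.4],
  ],
)

```text
time: 9.38
eef_pos: [543.1, 51.6, 181.1]
tool_rot: [0.0, 0.68, 0.733, -0.001]
contact_force: [-8.0, -6.2, 3.7]
grip_width: 0.501
```

```bash
python3 arc.py
```

```text
[543.05012098  51.64153575 181.11807456] yaw 94.32340312119206 posang 91.28575248389173 r 140.37687984228907 F [-8.03535515 -6.20569899  3.68140206] T [-1.26776166  1.65854964  0.09956032] t 9.3833
Ftan -8.480312960032846
```

Request:
play_rows(
  increments=[
    [0,0.032,0.001,0,0,0,-0.4],
    [0,0.033,-0.001,0,0,0,-0.4],
    [0,0.033,-0.002,0,0,0,-0.4],
  ],
)

```text
time: 9.63
eef_pos: [557.6, 51.4, 181.0]
tool_rot: [0.0, 0.717, 0.697, -0.001]
contact_force: [-8.1, -5.4, 3.0]
grip_width: 0.501
```

```bash
python3 arc.py
```

```text
[557.6495368   51.39079163 181.03866486] yaw 88.32796902824342 posang 85.32763499012788 r 140.55789481121386 F [-8.09586589 -5.38288407  3.03204357] T [-1.05281766  1.67994069  0.10135632] t 9.6333
Ftan -7.935355424348663
```

Request:
play_rows(
  increments=[
    [0,0.032,-0.003,0,0,0,-0.4],
    [0,0.032,-0.004,0,0,0,-0.4],
    [0,0.033,-0.006,0,0,0,-0.4],
  ],
)

```text
time: 9.88
eef_pos: [572.1, 49.5, 181.0]
tool_rot: [0.0, 0.753, 0.658, -0.001]
contact_force: [-9.0, -5.4, 2.2]
grip_width: 0.5
```

```bash
cat >> arc.py <<'E'
    print('Ftan from moment', -(np.array([-o['torque'][1],o['torque'][0]])@n)/0.2*-1)
E
python3 arc.py
```

```text
[572.08262279  49.51512579 181.00048719] yaw 82.32915532135603 posang 79.39344571105181 r 140.61767726900837 F [-8.95932511 -5.38071741  2.24848355] T [-0.99850575  1.85569152  0.13148053] t 9.8833
Ftan -8.160921980712358
Ftan from moment -8.529014807517985
```

Request:
play_rows(
  increments=[
    [0,0.032,-0.006,0,0,0,-0.4],
    [0,0.031,-0.008,0,0,0,-0.4],
    [0,0.032,-0.009,0,0,0,-0.4],
  ],
)

```text
time: 10.13
eef_pos: [586.2, 46.2, 180.9]
tool_rot: [0.0, 0.786, 0.618, -0.001]
contact_force: [-9.8, -3.9, 2.2]
grip_width: 0.5
```

```bash
python3 arc.py
```

```text
[586.24036703  46.15136909 180.94707219] yaw 76.33649315583415 posang 73.46267613702743 r 140.6702624488774 F [-9.80626796 -3.93099905  2.19854173] T [-0.74142084  1.88933674  0.11955331] t 10.1333
Ftan -8.60017051988003
Ftan from moment -8.303650832897953
```

Request:
play_rows(
  increments=[
    [0,0.031,-0.009,0,0,0,-0.4],
    [0,0.031,-0.011,0,0,0,-0.4],
    [0,0.03,-0.012,0,0,0,-0.4],
  ],
)

```text
time: 10.38
eef_pos: [600.0, 41.4, 180.9]
tool_rot: [-0.0, 0.817, 0.576, -0.001]
contact_force: [-10.1, -3.3, 2.6]
grip_width: 0.5
```

```bash
python3 arc.py
```

```text
[599.98713909  41.4477806  180.85676043] yaw 70.34022800865354 posang 67.54579715973017 r 140.82436268892906 F [-10.09065383  -3.31530915   2.55943113] T [-0.66965028  1.99563906  0.20001528] t 10.3833
Ftan -8.387056012672028
Ftan from moment -8.270070146382196
```

```bash
 python3 -c "
from arc import *
p=np.array([599.9,41.]);phi=70.4
arc(p,phi,0,1,-5)
ph=np.radians(phi);q=A+140*np.array([np.cos(ph),np.sin(ph)])-5*np.array([np.sin(ph),-np.cos(ph)])
arc(q,phi,4.5,15,lead=-7)"
```

```text
1 70.4 [-0.076, 0.026] 0.0 [588.5, 44.9]
1 74.9 [-0.084, 0.023] 0.9 [575.9, 48.3]
2 79.4 [-0.072, 0.013] 0.9 [565.1, 50.2]
3 83.9 [-0.073, 0.007] 0.9 [554.1, 51.3]
4 88.4 [-0.073, 0.001] 0.9 [543.1, 51.4]
5 92.9 [-0.074, -0.005] 0.9 [532.1, 50.8]
6 97.4 [-0.072, -0.01] 0.9 [521.2, 49.2]
7 101.9 [-0.072, -0.016] 0.9 [510.5, 46.8]
8 106.4 [-0.07, -0.021] 0.9 [500.0, 43.6]
9 110.9 [-0.068, -0.027] 0.9 [489.7, 39.6]
10 115.4 [-0.066, -0.032] 0.9 [479.8, 34.8]
11 119.9 [-0.063, -0.038] 0.9 [470.3, 29.2]
12 124.4 [-0.06, -0.042] 0.9 [461.3, 22.9]
13 128.9 [-0.057, -0.046] 0.9 [452.8, 15.9]
14 133.4 [-0.053, -0.051] 0.9 [444.9, 8.2]
15 137.9 [-0.048, -0.055] 0.9 [437.6, -0.0]
```

Request:
play_rows(
  increments=[
    [0,-0.076,0.026,0,0,0,0],
    [0,-0.084,0.023,0,0,0,0.9],
    [0,-0.072,0.013,0,0,0,0.9],
    [0,-0.073,0.007,0,0,0,0.9],
    [0,-0.073,0.001,0,0,0,0.9],
    [0,-0.074,-0.005,0,0,0,0.9],
    [0,-0.072,-0.01,0,0,0,0.9],
    [0,-0.072,-0.016,0,0,0,0.9],
    [0,-0.07,-0.021,0,0,0,0.9],
  ],
)

```text
time: 11.13
eef_pos: [501.2, 44.9, 181.6]
tool_rot: [0.001, 0.597, 0.802, 0.001]
contact_force: [2.4, 1.0, -1.4]
grip_width: 0.499
```

Request:
play_rows(
  increments=[
    [0,-0.068,-0.027,0,0,0,0.9],
    [0,-0.066,-0.032,0,0,0,0.9],
    [0,-0.063,-0.038,0,0,0,0.9],
    [0,-0.06,-0.042,0,0,0,0.9],
    [0,-0.057,-0.046,0,0,0,0.9],
    [0,-0.053,-0.051,0,0,0,0.9],
    [0,-0.02,-0.025,0,0,0,0.4],
  ],
)

```text
time: 11.72
eef_pos: [442.7, 4.9, 181.7]
tool_rot: [0.001, 0.377, 0.926, 0.001]
contact_force: [0.2, 1.8, -1.0]
grip_width: 0.499
```

```bash
python3 arc.py; python3 -c "
from arc import *
o=manip.get_obs();q=o['tool_rot'];phi=np.degrees(2*np.arctan2(q[2],q[1]))
p=np.array([441.9,4.4]);phi=135.4
arc(p,phi,0,1,5)
ph=np.radians(phi);q=A+140*np.array([np.cos(ph),np.sin(ph)])+5*np.array([np.sin(ph),-np.cos(ph)])
arc(q,phi,-2,34,lead=7)"
```

```text
[442.74268029   4.89390572 181.74328001] yaw 135.70755250418307 posang 137.86555294939322 r 139.51070277974654 F [ 0.21604124  1.78875784 -0.95656072] T [ 0.5097115  -0.08336693 -0.01751268] t 11.7167
Ftan 1.43123177494069
Ftan from moment 2.1153030683220666
1 135.4 [0.054, 0.058] 0.0 [450.0, 13.2]
1 133.4 [0.034, 0.031] -0.4 [455.1, 17.8]
2 131.4 [0.025, 0.021] -0.4 [458.9, 20.9]
3 129.4 [0.026, 0.02] -0.4 [462.7, 23.9]
4 127.4 [0.026, 0.019] -0.4 [466.7, 26.8]
5 125.4 [0.028, 0.018] -0.4 [470.8, 29.5]
6 123.4 [0.027, 0.017] -0.4 [475.0, 32.0]
7 121.4 [0.029, 0.016] -0.4 [479.2, 34.4]
8 119.4 [0.029, 0.015] -0.4 [483.6, 36.7]
9 117.4 [0.029, 0.014] -0.4 [488.0, 38.8]
10 115.4 [0.03, 0.013] -0.4 [492.5, 40.8]
11 113.4 [0.03, 0.012] -0.4 [497.0, 42.6]
12 111.4 [0.031, 0.011] -0.4 [501.6, 44.2]
13 109.4 [0.031, 0.01] -0.4 [506.3, 45.7]
14 107.4 [0.032, 0.009] -0.4 [511.0, 47.0]
15 105.4 [0.031, 0.007] -0.4 [515.8, 48.1]
16 103.4 [0.032, 0.007] -0.4 [520.6, 49.1]
17 101.4 [0.032, 0.005] -0.4 [525.4, 49.9]
18 99.4 [0.033, 0.004] -0.4 [530.2, 50.6]
19 97.4 [0.032, 0.003] -0.4 [535.1, 51.0]
20 95.4 [0.033, 0.003] -0.4 [540.0, 51.3]
21 93.4 [0.032, 0.0] -0.4 [544.9, 51.5]
22 91.4 [0.033, 0.0] -0.4 [549.8, 51.4]
23 89.4 [0.033, -0.001] -0.4 [554.7, 51.2]
24 87.4 [0.032, -0.003] -0.4 [559.5, 50.8]
25 85.4 [0.033, -0.003] -0.4 [564.4, 50.3]
26 83.4 [0.032, -0.005] -0.4 [569.2, 49.6]
27 81.4 [0.032, -0.006] -0.4 [574.1, 48.7]
28 79.4 [0.032, -0.007] -0.4 [578.8, 47.6]
29 77.4 [0.031, -0.008] -0.4 [583.6, 46.4]
30 75.4 [0.032, -0.01] -0.4 [588.3, 45.0]
31 73.4 [0.031, -0.01] -0.4 [592.9, 43.5]
32 71.4 [0.03, -0.011] -0.4 [597.5, 41.8]
33 69.4 [0.03, -0.013] -0.4 [602.0, 39.9]
34 67.4 [0.03, -0.013] -0.4 [606.5, 37.9]
```

Request:
play_rows(
  increments=[
    [0,0.054,0.058,0,0,0,0],
    [0,0.034,0.031,0,0,0,-0.4],
    [0,0.025,0.021,0,0,0,-0.4],
    [0,0.026,0.02,0,0,0,-0.4],
    [0,0.026,0.019,0,0,0,-0.4],
    [0,0.028,0.018,0,0,0,-0.4],
  ],
)

```text
time: 12.22
eef_pos: [472.3, 30.3, 181.3]
tool_rot: [0.001, 0.459, 0.888, -0.0]
contact_force: [-5.1, -7.6, 4.6]
grip_width: 0.5
```

```bash
python3 arc.py
```

```text
[472.2894473   30.25205678 181.25181573] yaw 125.31609211832927 posang 121.85464416733672 r 140.04414165710926 F [-5.05738083 -7.55396737  4.57860393] T [-1.55257801  1.04277404  0.05427865] t 12.2167
Ftan -8.493546634909098
Ftan from moment -8.742013541986953
```

Request:
play_rows(
  increments=[
    [0,0.027,0.017,0,0,0,-0.4],
    [0,0.029,0.016,0,0,0,-0.4],
    [0,0.029,0.015,0,0,0,-0.4],
  ],
)

```text
time: 12.47
eef_pos: [484.9, 37.2, 181.2]
tool_rot: [0.001, 0.505, 0.863, -0.001]
contact_force: [-4.5, -8.8, 4.3]
grip_width: 0.501
```

```bash
python3 arc.py
```

```text
[484.85205858  37.19536585 181.23142702] yaw 119.30706700737534 posang 115.97965400300103 r 140.04718154977894 F [-4.51882566 -8.8199812   4.27422961] T [-1.81128353  1.10648811  0.11061026] t 12.4667
Ftan -8.257748910863825
Ftan from moment -9.2573633912796
```

Request:
play_rows(
  increments=[
    [0,0.029,0.014,0,0,0,-0.4],
    [0,0.03,0.013,0,0,0,-0.4],
  ],
)

```text
time: 12.63
eef_pos: [493.6, 41.2, 181.1]
tool_rot: [0.001, 0.535, 0.845, -0.001]
contact_force: [-5.9, -8.6, 3.3]
grip_width: 0.501
```

```bash
python3 arc.py
```

```text
[493.59554123  41.24267761 181.12862458] yaw 115.30684479903879 posang 112.03949002624667 r 140.18676309024676 F [-5.86126043 -8.61950822  3.273969  ] T [-1.79523441  1.12602703  0.14256082] t 12.6333
Ftan -8.98330953718258
Ftan from moment -8.92682660264928
```

Request:
play_rows(
  increments=[
    [0,0.03,0.012,0,0,0,-0.4],
    [0,0.031,0.011,0,0,0,-0.4],
  ],
)

```text
time: 12.8
eef_pos: [502.6, 44.7, 181.0]
tool_rot: [0.001, 0.564, 0.826, -0.001]
contact_force: [-6.0, -7.6, 3.4]
grip_width: 0.495
```

```bash
python3 arc.py
```

```text
[502.61389921  44.68492431 181.03276839] yaw 111.30478230883102 posang 108.09580360804345 r 140.3256434706732 F [-6.02783317 -7.62708914  3.38097874] T [-1.57883641  1.25988899  0.08697698] t 12.8
Ftan -8.387039137553094
Ftan from moment -8.737131813011393
```

Request:
play_rows(
  increments=[
    [0,0.031,0.01,0,0,0,-0.4],
    [0,0.032,0.009,0,0,0,-0.4],
  ],
)

```text
time: 12.97
eef_pos: [512.0, 47.6, 181.0]
tool_rot: [0.001, 0.593, 0.805, -0.001]
contact_force: [-6.9, -8.9, 3.1]
grip_width: 0.501
```

```bash
python3 arc.py
```

```text
[511.97236011  47.55964931 180.95118371] yaw 107.30367979828353 posang 104.10062559771778 r 140.49278758065063 F [-6.9455897  -8.8892415   3.09047697] T [-1.61930509  1.26336936  0.12387999] t 12.9667
Ftan -9.275226250150595
Ftan from moment -8.439156760921732
```

Request:
play_rows(
  increments=[
    [0,0.031,0.007,0,0,0,-0.4],
    [0,0.032,0.007,0,0,0,-0.4],
  ],
)

```text
time: 13.13
eef_pos: [521.3, 49.7, 180.9]
tool_rot: [0.0, 0.62, 0.784, -0.001]
contact_force: [-7.4, -9.1, 2.7]
grip_width: 0.499
```

```bash
python3 arc.py
```

```text
[521.32712188  49.71179277 180.89648115] yaw 103.31083399303333 posang 100.18743541579815 r 140.62888908270796 F [-7.39233731 -9.06706283  2.70233104] T [-1.53673425  1.44897556  0.18062198] t 13.1333
Ftan -9.281288681067393
Ftan from moment -8.819287170056397
```

Request:
play_rows(
  increments=[
    [0,0.032,0.005,0,0,0,-0.4],
    [0,0.033,0.004,0,0,0,-0.4],
  ],
)

```text
time: 13.3
eef_pos: [531.0, 51.1, 180.8]
tool_rot: [0.0, 0.647, 0.762, -0.001]
contact_force: [-7.8, -7.0, 2.9]
grip_width: 0.5
```

```bash
python3 arc.py|grep Ftan
```

```text
Ftan -8.811861628607177
Ftan from moment -8.451190512313167
```

Request:
play_rows(
  increments=[
    [0,0.032,0.003,0,0,0,-0.4],
    [0,0.033,0.003,0,0,0,-0.4],
  ],
)

```text
time: 13.47
eef_pos: [540.6, 52.0, 180.8]
tool_rot: [0.0, 0.674, 0.739, -0.001]
contact_force: [-8.2, -6.7, 2.6]
grip_width: 0.501
```

```bash
python3 arc.py|grep Ftan
```

```text
Ftan -8.78299342126701
Ftan from moment -8.54710177183625
```

Request:
play_rows(
  increments=[
    [0,0.032,0.0,0,0,0,-0.4],
    [0,0.033,0.0,0,0,0,-0.4],
  ],
)

```text
time: 13.63
eef_pos: [550.3, 52.1, 180.7]
tool_rot: [0.0, 0.699, 0.715, -0.001]
contact_force: [-7.7, -7.3, 2.3]
grip_width: 0.5
```

```bash
python3 arc.py
```

```text
[550.30323328  52.08772386 180.72676116] yaw 91.31407363340767 posang 88.33059721876973 r 140.84750517171886 F [-7.70676863 -7.32644551  2.326993  ] T [-1.25998476  1.62462431  0.1031221 ] t 13.6333
Ftan -7.8727584513213875
Ftan from moment -8.265460746513702
```

Request:
play_rows(
  increments=[
    [0,0.033,-0.001,0,0,0,-0.4],
    [0,0.032,-0.003,0,0,0,-0.4],
  ],
)

```text
time: 13.8
eef_pos: [560.0, 51.5, 180.6]
tool_rot: [0.0, 0.723, 0.69, -0.001]
contact_force: [-8.7, -6.4, 2.8]
grip_width: 0.497
```

```bash
python3 arc.py|grep Ftan
```

```text
Ftan -8.34259516761482
Ftan from moment -8.632488346722184
```

Request:
play_rows(
  increments=[
    [0,0.033,-0.003,0,0,0,-0.4],
    [0,0.032,-0.005,0,0,0,-0.4],
  ],
)

```text
time: 13.97
eef_pos: [569.6, 50.4, 180.6]
tool_rot: [0.0, 0.747, 0.665, -0.001]
contact_force: [-8.6, -5.0, 2.4]
grip_width: 0.5
```

```bash
python3 arc.py|grep Ftan
```

```text
Ftan -7.956965906476929
Ftan from moment -8.146301312256385
```

Request:
play_rows(
  increments=[
    [0,0.032,-0.006,0,0,0,-0.4],
    [0,0.032,-0.007,0,0,0,-0.4],
  ],
)

```text
time: 14.13
eef_pos: [579.2, 48.5, 180.5]
tool_rot: [-0.0, 0.77, 0.638, -0.001]
contact_force: [-8.7, -4.3, 1.7]
grip_width: 0.498
```

```bash
python3 arc.py
```

```text
[579.18538886  48.4951172  180.54903746] yaw 79.32149678804598 posang 76.48114463653198 r 141.10469894037408 F [-8.66592404 -4.32912682  1.72074316] T [-0.87719442  1.88834219  0.12830369] t 14.1333
Ftan -7.713672665359704
Ftan from moment -8.465491478506495
```

Request:
play_rows(
  increments=[
    [0,0.031,-0.008,0,0,0,-0.4],
    [0,0.032,-0.01,0,0,0,-0.4],
  ],
)

```text
time: 14.3
eef_pos: [588.5, 45.9, 180.5]
tool_rot: [-0.0, 0.792, 0.611, -0.001]
contact_force: [-10.6, -4.1, 3.0]
grip_width: 0.497
```

```bash
python3 arc.py|grep Ftan
```

```text
Ftan -9.257095466954047
Ftan from moment -9.153684424384304
```

Request:
play_rows(
  increments=[
    [0,0.031,-0.01,0,0,0,-0.4],
    [0,0.03,-0.011,0,0,0,-0.4],
  ],
)

```text
time: 14.47
eef_pos: [597.5, 42.8, 180.5]
tool_rot: [-0.0, 0.812, 0.583, -0.001]
contact_force: [-11.3, -4.0, 4.5]
grip_width: 0.501
```

```bash
python3 arc.py; python3 -c "
from arc import *
p=np.array([597.5,42.2]);phi=71.4
arc(p,phi,0,1,-5)
ph=np.radians(phi);q=A+140*np.array([np.cos(ph),np.sin(ph)])-5*np.array([np.sin(ph),-np.cos(ph)])
arc(q,phi,4.5,15,lead=-7)"
```

```text
[597.53801718  42.78141871 180.45381591] yaw 71.32949610701918 posang 68.67142567369179 r 141.14869986555442 F [-11.28480918  -3.99940194   4.48386598] T [-0.75528963  2.27160053  0.2031503 ] t 14.4667
Ftan -9.41063858253489
Ftan from moment -9.551353423161318
1 71.4 [-0.076, 0.023] 0.0 [586.1, 45.6]
1 75.9 [-0.084, 0.021] 0.9 [573.5, 48.8]
2 80.4 [-0.072, 0.012] 0.9 [562.6, 50.5]
3 84.9 [-0.074, 0.006] 0.9 [551.7, 51.4]
4 89.4 [-0.073, -0.0] 0.9 [540.7, 51.4]
5 93.9 [-0.073, -0.006] 0.9 [529.7, 50.5]
6 98.4 [-0.073, -0.012] 0.9 [518.8, 48.8]
7 102.9 [-0.071, -0.017] 0.9 [508.1, 46.2]
8 107.4 [-0.07, -0.023] 0.9 [497.7, 42.8]
9 111.9 [-0.068, -0.028] 0.9 [487.5, 38.6]
10 116.4 [-0.065, -0.033] 0.9 [477.7, 33.6]
11 120.9 [-0.062, -0.038] 0.9 [468.3, 27.8]
12 125.4 [-0.06, -0.043] 0.9 [459.4, 21.4]
13 129.9 [-0.056, -0.048] 0.9 [451.0, 14.2]
14 134.4 [-0.051, -0.052] 0.9 [443.2, 6.4]
15 138.9 [-0.048, -0.056] 0.9 [436.1, -1.9]
```

The pull has started to rise (8.3 → 9.5 N), so the foot has just met the lid near the end of this swing. I'll swing back partway for the final stroke.

Request:
play_rows(
  increments=[
    [0,-0.076,0.023,0,0,0,0],
    [0,-0.084,0.021,0,0,0,0.9],
    [0,-0.072,0.012,0,0,0,0.9],
    [0,-0.074,0.006,0,0,0,0.9],
    [0,-0.073,0,0,0,0,0.9],
    [0,-0.073,-0.006,0,0,0,0.9],
    [0,-0.073,-0.012,0,0,0,0.9],
    [0,-0.071,-0.017,0,0,0,0.9],
    [0,-0.07,-0.023,0,0,0,0.9],
    [0,-0.068,-0.028,0,0,0,0.9],
    [0,-0.065,-0.033,0,0,0,0.9],
    [0,-0.062,-0.038,0,0,0,0.9],
  ],
)

```text
time: 15.47
eef_pos: [469.7, 29.0, 181.4]
tool_rot: [0.001, 0.491, 0.871, 0.001]
contact_force: [0.6, 2.3, -0.7]
grip_width: 0.499
```

```bash
python3 arc.py; python3 -c "
from arc import *
p=np.array([468.3,28.4]);phi=120.9
arc(p,phi,0,1,5)
ph=np.radians(phi);q=A+140*np.array([np.cos(ph),np.sin(ph)])+5*np.array([np.sin(ph),-np.cos(ph)])
arc(q,phi,-2,26,lead=7)"
```

```text
[469.65530021  28.99763544 181.37486621] yaw 121.17831809525968 posang 123.03797724953849 r 140.39880502997627 F [ 0.60415992  2.33043058 -0.71991818] T [ 0.43991805 -0.21485124  0.04737328] t 15.4667
Ftan 1.7233667683535234
Ftan from moment 2.057825974302047
1 120.9 [0.069, 0.037] 0.0 [478.6, 34.0]
1 118.9 [0.04, 0.022] -0.4 [484.7, 37.2]
2 116.9 [0.03, 0.013] -0.4 [489.1, 39.3]
3 114.9 [0.03, 0.013] -0.4 [493.6, 41.2]
4 112.9 [0.031, 0.012] -0.4 [498.2, 43.0]
5 110.9 [0.03, 0.011] -0.4 [502.8, 44.6]
6 108.9 [0.032, 0.009] -0.4 [507.5, 46.0]
7 106.9 [0.031, 0.009] -0.4 [512.2, 47.3]
8 104.9 [0.032, 0.007] -0.4 [517.0, 48.4]
9 102.9 [0.032, 0.006] -0.4 [521.8, 49.3]
10 100.9 [0.032, 0.005] -0.4 [526.6, 50.1]
11 98.9 [0.032, 0.004] -0.4 [531.5, 50.7]
12 96.9 [0.033, 0.003] -0.4 [536.3, 51.1]
13 94.9 [0.032, 0.002] -0.4 [541.2, 51.4]
14 92.9 [0.033, 0.001] -0.4 [546.1, 51.5]
15 90.9 [0.033, -0.001] -0.4 [551.0, 51.4]
16 88.9 [0.032, -0.002] -0.4 [555.9, 51.1]
17 86.9 [0.033, -0.003] -0.4 [560.8, 50.7]
18 84.9 [0.032, -0.003] -0.4 [565.6, 50.1]
19 82.9 [0.032, -0.006] -0.4 [570.5, 49.4]
20 80.9 [0.032, -0.006] -0.4 [575.3, 48.4]
21 78.9 [0.032, -0.007] -0.4 [580.0, 47.3]
22 76.9 [0.032, -0.009] -0.4 [584.7, 46.1]
23 74.9 [0.031, -0.009] -0.4 [589.4, 44.6]
24 72.9 [0.031, -0.011] -0.4 [594.1, 43.1]
25 70.9 [0.03, -0.011] -0.4 [598.6, 41.3]
26 68.9 [0.03, -0.013] -0.4 [603.1, 39.4]
```

Request:
play_rows(
  increments=[
    [0,0.069,0.037,0,0,0,0],
    [0,0.04,0.022,0,0,0,-0.4],
    [0,0.03,0.013,0,0,0,-0.4],
  ],
)

```text
time: 15.72
eef_pos: [491.0, 39.8, 181.3]
tool_rot: [0.001, 0.524, 0.852, 0.0]
contact_force: [-2.2, -1.7, 1.2]
grip_width: 0.502
```

```bash
python3 arc.py|grep Ftan
```

```text
Ftan -2.677774758913383
Ftan from moment -2.446648234926572
```

Request:
play_rows(
  increments=[
    [0,0.03,0.013,0,0,0,-0.4],
  ],
)

```text
time: 15.8
eef_pos: [495.3, 41.6, 181.2]
tool_rot: [0.001, 0.539, 0.843, 0.0]
contact_force: [-2.8, -3.8, 2.8]
grip_width: 0.499
```

```bash
python3 arc.py|grep Ftan
```

```text
Ftan -4.142819348646778
Ftan from moment -4.134969694011036
```

Request:
play_rows(
  increments=[
    [0,0.031,0.012,0,0,0,-0.4],
  ],
)

```text
time: 15.88
eef_pos: [499.7, 43.2, 181.2]
tool_rot: [0.001, 0.553, 0.833, -0.0]
contact_force: [-4.9, -4.4, 3.7]
grip_width: 0.505
```

```bash
python3 arc.py|grep Ftan
```

```text
Ftan -6.186873754646535
Ftan from moment -6.293898859589686
```

Request:
play_rows(
  increments=[
    [0,0.03,0.011,0,0,0,-0.4],
  ],
)

```text
time: 15.97
eef_pos: [504.1, 44.7, 181.1]
tool_rot: [0.001, 0.568, 0.823, -0.0]
contact_force: [-5.9, -7.0, 4.6]
grip_width: 0.499
```

```bash
python3 arc.py
```

```text
[504.06420624  44.7069848  181.14999943] yaw 110.82114631209532 posang 107.52840840005115 r 139.90299749831814 F [-5.88281583 -7.02346688  4.60103248] T [-1.33280241  1.2110716   0.06809724] t 15.9667
Ftan -7.995140953555412
Ftan from moment -8.0286462551847
```

Request:
play_rows(
  increments=[
    [0,0.032,0.009,0,0,0,-0.4],
  ],
)

```text
time: 16.05
eef_pos: [508.6, 46.0, 181.1]
tool_rot: [0.0, 0.582, 0.813, -0.0]
contact_force: [-7.9, -6.4, 5.8]
grip_width: 0.498
```

```bash
python3 arc.py|grep Ftan
```

```text
Ftan -9.54853932091507
Ftan from moment -10.200608071545338
```

Request:
play_rows(
  increments=[
    [0,0.031,0.009,0,0,0,-0.4],
  ],
)

```text
time: 16.13
eef_pos: [513.0, 47.2, 181.1]
tool_rot: [0.0, 0.596, 0.803, -0.001]
contact_force: [-8.4, -6.8, 5.3]
grip_width: 0.505
```

```bash
python3 arc.py|grep Ftan
```

```text
Ftan -10.064829656873584
Ftan from moment -10.940417715328564
```

Request:
play_rows(
  increments=[
    [0,0.032,0.007,0,0,0,-0.4],
  ],
)

```text
time: 16.22
eef_pos: [517.7, 48.2, 181.0]
tool_rot: [0.0, 0.61, 0.792, -0.001]
contact_force: [-9.6, -7.8, 6.5]
grip_width: 0.499
```

```bash
python3 arc.py
```

```text
[517.69919107  48.1689584  181.04618876] yaw 104.81322156068127 posang 101.7628495346282 r 139.80489219692933 F [-9.59303511 -7.76302962  6.51277116] T [-1.50908683  1.97126076  0.16624012] t 16.2167
Ftan -11.25896988506522
Ftan from moment -11.457856313998969
```

Request:
play_rows(
  increments=[
    [0,0.032,0.006,0,0,0,-0.4],
  ],
)

```text
time: 16.3
eef_pos: [522.4, 49.0, 181.0]
tool_rot: [0.0, 0.624, 0.782, -0.001]
contact_force: [-9.9, -7.2, 7.0]
grip_width: 0.504
```

```bash
python3 arc.py|grep Ftan
```

```text
Ftan -11.293447828073637
Ftan from moment -11.89001087878459
```

Request:
play_rows(
  increments=[
    [0,0.032,0.005,0,0,0,-0.4],
  ],
)

```text
time: 16.38
eef_pos: [527.2, 49.8, 181.0]
tool_rot: [0.0, 0.637, 0.771, -0.001]
contact_force: [-10.5, -8.2, 7.2]
grip_width: 0.5
```

```bash
python3 arc.py
```

```text
[527.16283214  49.75075914 181.00756091] yaw 100.81247334637482 posang 97.8291530630345 r 139.75344885283482 F [-10.49488729  -8.22671557   7.16132207] T [-1.63163985  2.18969858  0.15761801] t 16.3833
Ftan -11.851857599933895
Ftan from moment -12.284556742823982
```

Request:
play_rows(
  increments=[
    [0,0.032,0.004,0,0,0,-0.4],
  ],
)

```text
time: 16.47
eef_pos: [531.9, 50.3, 181.0]
tool_rot: [0.0, 0.651, 0.759, -0.001]
contact_force: [-11.3, -8.3, 7.1]
grip_width: 0.498
```

```bash
python3 arc.py
```

```text
[531.91607635  50.30736286 181.01873713] yaw 98.80674004818995 posang 95.86692771464932 r 139.73931946477308 F [-11.28748148  -8.26967293   7.06220099] T [-1.60056088  2.28831189  0.16822332] t 16.4667
Ftan -12.42051052121942
Ftan from moment -12.53191385707738
```

The pull is about 12.4 N against about 8.6 N running free, a rise of roughly 3.8 N, so I'll stop here, back off and lift away.

Request:
play_rows(
  increments=[
    [0,-0.05,-0.008,0,0,0,0],
    [0,0,0,0,0,0,0],
    [0,0,0,0,0,0,0],
  ],
)

```text
time: 16.72
eef_pos: [524.3, 49.4, 180.7]
tool_rot: [0.0, 0.65, 0.76, -0.001]
contact_force: [-6.6, -5.4, -0.4]
grip_width: 0.503
```

```bash
python3 arc.py; python3 -c "
from h import *
snap('wrist','w5.png')"
```

```text
[524.30054608  49.35960078 180.70070647] yaw 98.91922350939181 posang 99.01334394935525 r 139.78569115162847 F [-6.64997722 -5.42225614 -0.4176117 ] T [-0.98661503  1.35395791  0.15749887] t 16.7167
Ftan -7.410241676159368
Ftan from moment -7.452761685332613
```

View pics/w5.png

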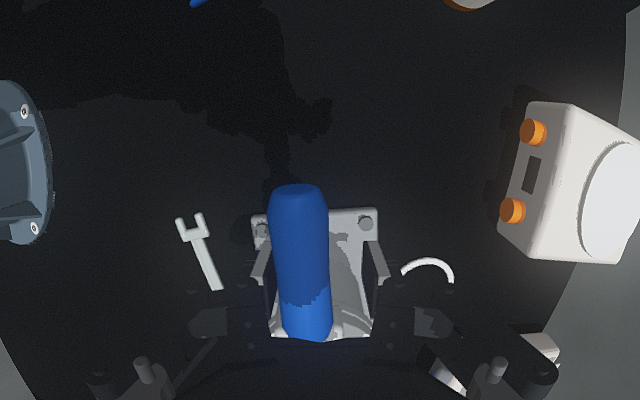

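Request:
play_rows(
  increments=[
    [0,-0.04,-0.006,0,0,0,0],
    [0,0,0,0,0,0,0],
    [0,0,0,0,0,0,0],
  ],
)

```text
time: 17.02
eef_pos: [518.1, 48.5, 180.7]
tool_rot: [0.0, 0.649, 0.761, 0.0]
contact_force: [-4.7, -1.0, 1.6]
grip_width: 0.499
```

```bash
python3 arc.py; python3 -c "
from h import *
snap('wrist','w6.png')"
```

```text
[518.13225538  48.52371871 180.68279369] yaw 99.03969383830791 posang 101.55983290384539 r 140.06479666385624 F [-4.67165286 -1.00567097  1.5768185 ] T [-0.28123871  0.81877135  0.07114455] t 17.0167
Ftan -4.771639363167498
Ftan from moment -4.263949228673558
```

View pics/w6.png

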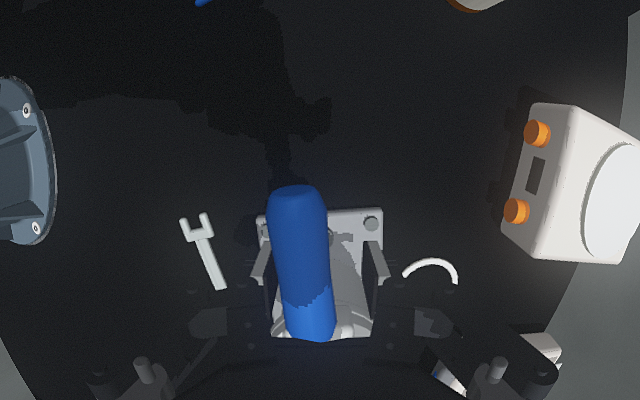

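Request:
play_rows(
  increments=[
    [0,-0.04,-0.006,0,0,0,0],
    [0,-0.04,-0.004,0,0,0,0],
    [0,0,0,0,0,0,0],
    [0,0,0,0,0,0,0],
  ],
)

```text
time: 17.4
eef_pos: [505.7, 46.6, 180.6]
tool_rot: [0.0, 0.649, 0.761, 0.0]
contact_force: [-0.0, -0.2, 0.5]
grip_width: 0.5
```

```bash
python3 arc.py; python3 -c "
from h import *
snap('wrist','w7.png')"
```

```text
[505.74409629  46.58206609 180.64222036] yaw 99.10211470106793 posang 106.64921746295697 r 141.2016910336921 F [-0.02817881 -0.1817517   0.45797866] T [-0.01710072 -0.01365652  0.0131102 ] t 17.4
Ftan -0.05657610255460147
Ftan from moment 0.053896572897008846
```

View pics/w7.png

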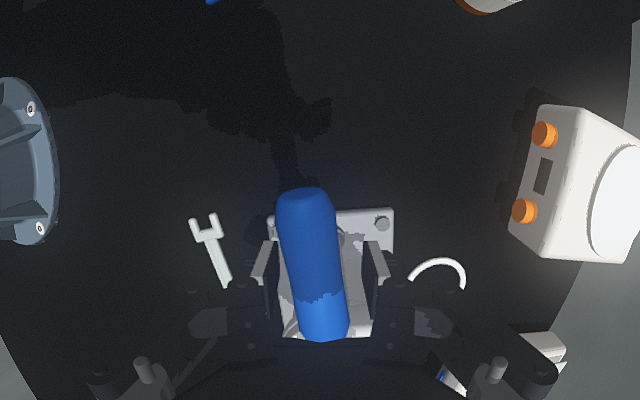

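Contact is gone (0 N) and the grip stands between the fingers with clearance on both sides. I'll lift straight up and away.

Request:
play_rows(
  increments=[
    [0,0,0,0.05,0,0,0],
    [0,0,0,0.15,0,0,0],
    [0,0,0,0.2,0,0,0],
    [0,0,0,0.2,0,0,0],
    [0,0,0.1,0.2,0,0,0],
    [0,-0.2,0.2,0,0,0,0],
    [0,-0.2,0.2,0,0,0,0],
    [0,-0.2,0.2,0,0,0,0],
    [0,-0.2,0.2,0,0,0,0],
    [0,-0.2,0.2,0,0,0,0],
    [0,0,0,0,0,0,0],
    [0,0,0,0,0,0,0],
  ],
)

```text
time: 18.45
eef_pos: [357.4, 210.3, 301.2]
tool_rot: [0.0, 0.647, 0.762, 0.001]
contact_force: [-0.5, 0.2, 0.8]
grip_width: 0.5
```

```bash
python3 - <<'E'
from h import *
o=manip.get_obs();print(o['eef_pos'],o['contact_force'],o['time'])
snap('top','t8.png');snap('scene','s8.png')
a=cv2.imread('pics/t8.png')[140:270,260:420];A=cv2.resize(a,None,fx=5,fy=4.6,interpolation=cv2.INTER_CUBIC)[:600,:800]
cv2.imwrite('pics/t8z.png',A)
a=cv2.imread('pics/s8.png')[160:280,230:370]; cv2.imwrite('pics/s8z.png',cv2.resize(a,None,fx=5,fy=5,interpolation=cv2.INTER_CUBIC))
a=cv2.imread('pics/t0.png') if 0 else None
b=cv2.imread('pics/top0.png');c=cv2.imread('pics/t8.png');d=cv2.absdiff(b,c).max(2);
cv2.imwrite('pics/diff.png',np.hstack([d])) 
E
```

```text
[357.38995411 210.31556019 301.17549574] [-0.53243672  0.21556687  0.75668185] 18.45
```

View pics/t8z.png

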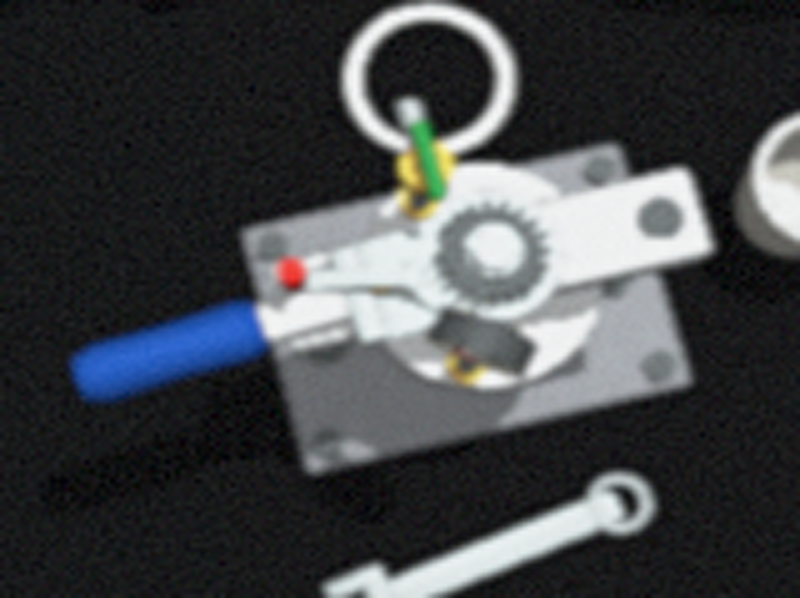

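View pics/s8.png

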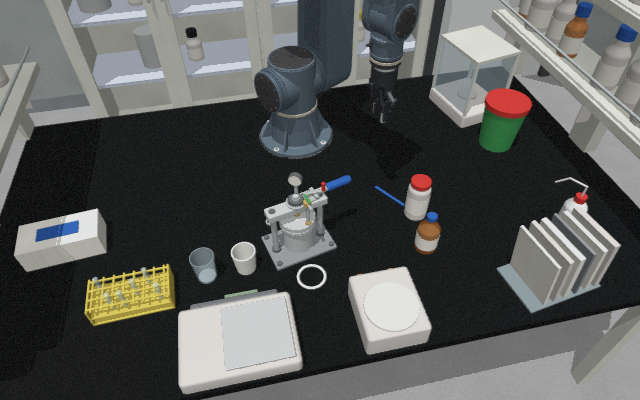

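The top view shows the red knob at (291,271) on the far (tighten) side of the handle. The gripper is clear, and the spanner, ring, cup and bottles look unmoved. I'll hand in.

```bash
python3 - <<'E'
from h import *
f=manip.grab_frame('top')
z=lambda u,v:(260+u/5-0.4,140+v/4.6-0.4)
A=np.array([546.2,-88.7])
e=atz(f,*z(85,378),198)[:2]-A;k=atz(f,*z(291,271),238)[:2]-A
ph=np.arctan2(e[1],e[0]);u=np.array([np.cos(ph),np.sin(ph)]);l=k-36*u
print('handle phi',np.degrees(ph),'lever rad',ph-np.arctan2(l[1],l[0]))
b=cv2.imread('pics/top0.png');c=cv2.imread('pics/t8.png');d=cv2.absdiff(b,c).max(2)
for n,(x,y) in dict(amber=(198,168),white=(187,224),pen=(219,262),ring=(346,156),liner=(424,180),beaker=(473,176),spanner=(358,262)).items(): print(n,d[y-20:y+20,x-20:x+20].mean().round(1))
print(manip.job_done())
E
```

```text
handle phi 107.36911562391086 lever rad 0.27132534475452785
amber 5.4
white 4.4
pen 6.7
ring 5.2
liner 4.7
beaker 4.8
spanner 5.6
the job is handed in; nothing more can be done
None
```

I flipped the lever to tighten, worked the handle through four forward swings until the screw bore on the lid, then let go and handed the job in at about 18.5 s of the 72 s allowed.

- **Pull on the handle:** it ran free at about 8.6 N (readings between 7.7 and 9.5 N). It began to rise at the end of the third swing. I stopped at 12.4 N from the force reading, 12.5 N from the moment reading. That is a rise of roughly 3.8 N, with single readings good to about 0.5 N.
- **Last checks:** the tool force was near zero after release. The lever measured about +0.27 rad in the top view. The gripper was clear of everything, and before-and-after pictures showed no movement of the other things on the bench.
- **Not settled:** as I backed off, the handle sprang back several degrees with the finger. I took this as give in the ratchet, because the screw is said to hold by its own friction. I did not pull again to confirm, so the lid's final press-down rests on the force rise alone.

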